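Purge the laser cutter's smoke

ROBOT

A 6-joint arm with a two-finger parallel gripper is mounted at the origin on the work surface. World frame = base frame: x ahead of the robot, y to its left, z up, the work surface at z = 0. Lengths are in m, angles in rad, forces in N, time in s.
With the tool pointing down it reaches from about 0.35 to 0.975 m from the base axis. Payload 4.9 kg.
Tool frame: the origin (TCP) lies midway between the tips of the shut fingers; the grasp point (between the pads) lies 19 mm behind it; z points along the fingers, y is the direction in which the jaws open and shut (so a half turn about z gives the same grasp; the last joint's range is limited). The gripper opens to 85 mm and grips with 20 to 120 N. Pads are 22 mm wide; open, the fingers measure 114 mm over their backs; the gripper's body (76 mm by 85 mm) begins 54 mm behind the grasp point. The pads swing forward as they close: fully open they stand 13 mm farther back than shut.
Start: joints at [-1.469, 0.053, 1.613, -0, 1.476, -0.119], TCP at [0.137, -0.61, 0.231] pointing down, gripper open.
Joint ranges: [-3.01, 3.01], [-1.01, 2.22], [0.06, 2.58], [-1.02, 4.17], [0.09, 2.62], [-3.14, 3.14]. Speed limits (rad/s): [2.57, 2.57, 3.14, 3.14, 3.14, 3.14].

INTERFACE

Orientations are given as a rotation vector (axis times angle).
In Python, from station import ctrl gives the robot as it stands.
- The arm moves only by the tool play_rows, never from a script. Its argument "motion" is a list that holds one entry, the list of rows, each a list of 7 numbers: the closure, from -1 (fully open) to 1 (shut), then the shift along the tool's x, y, z in cm, then the turn, a rotation vector about the tool's x, y, z in degrees. A call has 1 to 20 rows; each row is the pose to reach, as a shift and turn from the pose measured when the call began, along the tool's axes at that moment; what a row does not reach only later rows make up. A row lasts 1/8 s, in which the tool goes at most 62.5 mm and 10.7 degrees, less where a joint would pass 70% of its speed; a pose out of reach is approached as far as the arm can. A call with a gripper value outside its range is refused whole. The fingers move at their own pace and stop on an object; "newtons" is the grip in N (left out, the last holds). Time passes only in rows, so rows that repeat a pose let the fingers close. It gives the time, the measured TCP pose, the force and the opening at its end, in the units of the state.
- ctrl.get_obs(): the state, without advancing time (a new reading comes with each control period).
- ctrl.get_image(name): name is "scene" or "top" or "wrist"; returns a dict with "color" (480x640x3 uint8, red, green, blue), "mtx" (3x3 intrinsics, pixels), "T" (4x4, takes a point from camera to world coordinates). Camera axes: x right, y up, looking along -z (the intrinsics and any distortion apply to the point x, -y, -z); pixel columns grow to the right and rows downward; lengths in m; the calibration is good to about 2 mm. A picture is of the moment at which its call begins. There is no depth.
- ctrl.finish_job(): hands the job in, once; it reports no verdict.
The state is a dict: "t": time; "q": joint angles; "dq": joint speeds; "effort": joint torques, N m; "tool_pos": TCP position; "tool_rot": TCP orientation; "contact_force": force on the tool from outside, world axes, zero at the start; "wrist_torque": the same for the moment, N m; "opening": finger opening in m.
Only numpy, scipy, OpenCV 4.12 (cv2) and the standard library are available. Lean on these libraries where they do the work, as an engineer would, in place of code of your own. Each camera call takes 0.05 s, during which the arm holds its last target.

TASK

The laser cutter is full of smoke after a plywood cut: with its lid still shut, swing and tilt the bench extraction hood so that it points straight at the middle of the round exhaust port in the cutter's side. Then raise the sprung lid to the green purge mark, 25 degrees open, without throwing it wide open, and hold it there; it springs shut if let go, so finish while still holding it, with the hood still on the port. Leave everything else on the bench where it is.

Things in the scene. Friction and masses are not known exactly. Their poses are not given: they have to be found in the camera images.
- laser: desk-top laser cutter, fixed to the bench: white case 300 mm deep (its x) x 340 mm wide (its y) x 140 mm high, origin at the centre of its underside; its front (own -x) faces the robot, its left wall is own +y; a grey deck behind the hinge rises to 180 mm
- port (a point): centre of the mouth of the round black exhaust port, a spigot 60 mm across standing 20 mm out of the cutter's left wall, 85 mm above the bench; axes as the cutter's (own +y points out of the port)
- lid (a joint): opening angle of the cutter's lid in rad: 0 shut, grows as its front edge rises, 0.436 = 25 degrees = green mark, stops at 1.2; a spring hinge and the lid's weight pull it shut (about 5 N at the handle when shut, about 7 N at the mark)
- lid_hinge (a point): middle of the lid's hinge line, which runs along the cutter's own y at the rear, 144 mm above the bench; the axes turn with the lid; the lid is an amber window in a grey frame, 340 mm wide, reaching from 6 to 264 mm in front of the hinge line, its underside level with it when shut, 14 mm thick
- lid_handle (a point): centre of the lid's handle, a round steel bar 14 mm thick and 130 mm long along the cutter's own y, carried 42 mm above the lid's top by two posts 120 mm apart; with the lid shut it lies 236 mm in front of and 56 mm above the hinge line; the axes turn with the lid
- purge_mark (a point): green purge mark on the aluminium quadrant scale on the outside of the cutter's right wall; the lid's red pointer stands at it when the lid is 25 degrees open
- lid_pointer (a point): tip of the red pointer on the lid's right edge, 110 mm in front of the hinge line, moving along the quadrant scale
- swivel (a joint): swivel angle of the extraction arm in rad, growing anticlockwise seen from above, range -1.7 to 1.7; moves stiffly by friction (about 2.5 N at the tube) and stays where it is left
- hood (a joint): tilt angle of the extraction hood in rad: 0 level, positive with the hood's mouth lowered, range -0.6 to 0.8; moves stiffly by friction (2 to 4 N at the tube) and stays where it is left
- hood_pivot (a point): centre of the black knuckle on top of the extraction arm's aluminium post (48 mm thick, flange 120 mm across, fixed to the bench), 170 mm above the bench; the upright swivel axis, the tilt axis and the centre line of the tube all meet here; own +x points along the tube to the hood's mouth
- tube_grip (a point): point on the centre line of the aluminium tube, 115 mm out from the pivot: the place to grip it; the tube is straight and round, 38 mm thick, bare from 38 to 157 mm from the pivot; own +x points along the tube to the mouth, own y is level across it
- hood_mouth (a point): centre of the mouth of the blue flared hood, 92 mm across, 214 mm out from the pivot; own +x points straight out of the hood, the way it aims
- lantern: bystander: six-sided plywood lantern 128 mm across, 240 mm high; origin under its centre
- moon: bystander: wooden crescent moon standing on a foot 60 x 130 mm, 155 mm high; origin under its centre
- glue_bottle: bystander: white glue bottle 54 mm across, 150 mm high; origin under its centre
- pencil_pot: bystander: blue pot with pencils, 76 mm across, 170 mm high; origin under its centre
- fret_panel: bystander: cut plywood panel lying flat, 110 x 160 x 4 mm; origin under its centre
- tape_roll: bystander: yellow roll of tape lying flat, 96 mm across, 24 mm high; origin under its centre
- screwdriver: bystander: screwdriver with a red handle lying flat, 190 mm long

How it is judged:
On the way, in this order (a step that is already met when the one before it is completed fails the run):
1. the hood points at the middle of the exhaust port (its centre line passes within 20 mm of the port's centre) while the lid is still shut (x of port in the frame of hood_mouth above 0 m and y of port in the frame of hood_mouth between -0.02 and 0.02 m and z of port in the frame of hood_mouth between -0.02 and 0.02 m and value of joint lid below 0.05 rad), for 0.3 s.
2. the fingers hold the lid at the purge mark (value of joint lid between 0.376 and 0.496 rad and contact force between the fingers and lid above 2 N), for 0.5 s.
At the end, for the whole second after the job is handed in: The lid is held still by the fingers (more than 2 N) at 25 degrees open, within 3.4 degrees (0.06 rad), and the hood's centre line still passes within 20 mm sideways and 20 mm up or down of the centre of the exhaust port (all of step 2 and velocity of joint lid between -0.05 and 0.05 rad/s and x of port in the frame of hood_mouth above 0 m and y of port in the frame of hood_mouth between -0.02 and 0.02 m and z of port in the frame of hood_mouth between -0.02 and 0.02 m); the arm keeps its last pose, push and grip.
It fails at once if the lid is thrown wide open (past 45 degrees) (value of joint lid above 0.785 rad).
It fails at once if a bystander on the bench is shifted by more than 30 mm (distance of any of lantern, moon, glue_bottle, pencil_pot, fret_panel, tape_roll, screwdriver from where it was at the start of the episode above 0.03 m).
It also fails if it takes over 51 s, if anything falls off the work surface, if the arm or the gripper's body presses on something with over 40 N, if the wrist force passes 120 N, or if a joint passes its speed limit or range.

## Working session

There is one attempt and no reset: what is moved stays moved. The work goes in short steps, Python scripts to look and compute and a tool call to move; the robot and the scene stay as the last step left them, time stands still between calls to the robot, and variables do not carry over. Pictures are saved under pics/ and viewed, and the job is handed in when it is done.

Besides the shell and the picture viewer there is one more tool, called after "Request:" as name(argument=value, ...), one argument or row to a line, values as JSON. play_rows: Moves the arm, as the interface text tells. Its arguments: {"type":"object","properties":{"motion":{"type":"array"},"newtons":{"type":"number"}},"required":["motion"]}

```bash
mkdir -p pics; ls; python3 - <<'E'
from station import ctrl
import cv2
o=ctrl.get_obs()
print(o)
for n in ["scene","top","wrist"]:
    im=ctrl.get_image(n)
    cv2.imwrite(f"pics/{n}0.png",im["color"][:,:,::-1])
    print(n,im["mtx"].round(1).tolist(),im["T"].round(3).tolist(),[k for k in im])
E
```

```text
pics
{'t': 0.0, 'q': array([-1.46897655e+00,  5.33470412e-02,  1.61427168e+00, -2.32603425e-06,
        1.47602678e+00, -1.18980730e-01]), 'dq': array([-0.00095552,  0.00058502,  0.00037117, -0.00053836, -0.00147339,
        0.0012387 ]), 'effort': array([-4.35247211e-04, -3.93688023e+01, -3.70176816e+01, -2.05909323e-04,
        6.97641299e-03,  1.16536274e-06]), 'tool_pos': array([ 0.13682969, -0.60920189,  0.23008245]), 'tool_rot': array([-3.12042656e+00, -3.45902688e-01, -2.40157389e-05]), 'contact_force': array([ 0.53050685,  0.48105621, -0.04396769]), 'wrist_torque': array([-0.03478374,  0.01694291,  0.0342673 ]), 'opening': 0.08584497404373953}
scene [[624.5, 0.0, 328.0], [0.0, 624.5, 241.3], [0.0, 0.0, 1.0]] [[-0.376, -0.732, 0.568, 1.588], [0.927, -0.298, 0.23, 0.432], [0.001, 0.613, 0.79, 1.639], [0.0, 0.0, 0.0, 1.0]] ['color', 'mtx', 'T']
top [[584.5, 0.0, 320.5], [0.0, 584.5, 233.5], [0.0, 0.0, 1.0]] [[-0.025, 0.985, -0.171, 0.278], [-1.0, -0.025, -0.0, 0.004], [-0.004, 0.171, 0.985, 1.584], [0.0, 0.0, 0.0, 1.0]] ['color', 'mtx', 'T']
wrist [[405.8, 0.0, 320.6], [0.0, 405.8, 242.6], [0.0, 0.0, 1.0]] [[0.219, 0.94, 0.263, 0.202], [-0.976, 0.211, 0.057, -0.594], [-0.003, -0.269, 0.963, 0.373], [0.0, 0.0, 0.0, 1.0]] ['color', 'mtx', 'T']
```

View pics/scene0.png

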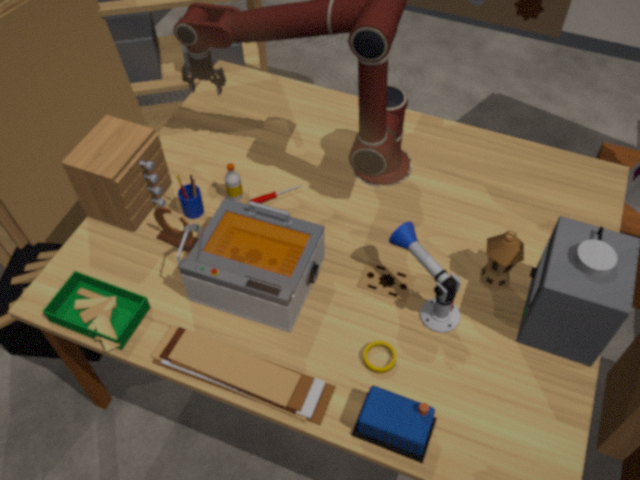

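View pics/top0.png

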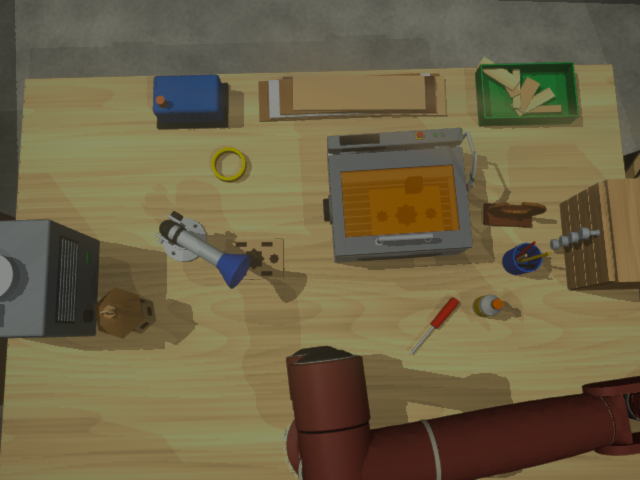

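View pics/wrist0.png

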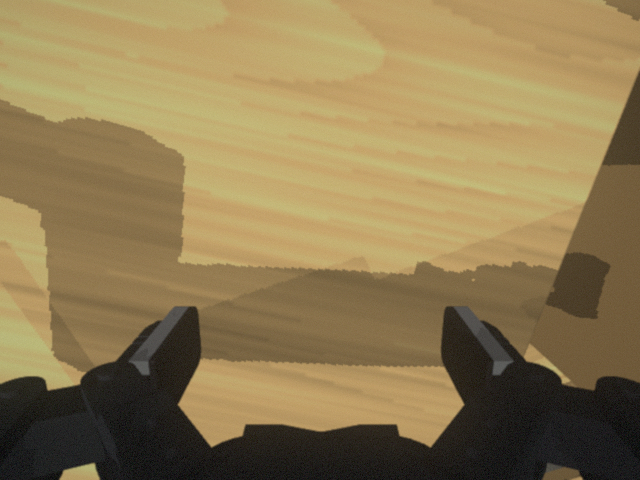

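The scene view shows the cutter at about (250,260), with its port at (316,272) and the hood's pivot at (450,285). In the top view the port is at (327,209), the knuckle at (170,230), the hood mouth at (235,268) and the lid handle at (405,239). I'll zoom in for measuring.

```bash
cat > h.py <<'E'
import numpy as np, cv2
from scipy.spatial.transform import Rotation as R
from station import ctrl
def ray(im,u,v):
    K=im["mtx"];T=im["T"]
    d=np.linalg.inv(K)@np.array([u,v,1.]); d=np.array([d[0],-d[1],-d[2]])
    d=T[:3,:3]@d; return T[:3,3],d/np.linalg.norm(d)
def onz(im,u,v,z):
    o,d=ray(im,u,v); return o+d*(z-o[2])/d[2]
def tri(a,b):
    # a=(im,u,v)
    A=np.zeros((3,3));y=np.zeros(3);rs=[ray(*a),ray(*b)]
    for o,d in rs:
        P=np.eye(3)-np.outer(d,d);A+=P;y+=P@o
    p=np.linalg.solve(A,y)
    return p,[round(float(np.linalg.norm((np.eye(3)-np.outer(d,d))@(p-o)))*1000,1) for o,d in rs]
def proj(im,p):
    T=im["T"];c=T[:3,:3].T@(np.array(p)-T[:3,3]);K=im["mtx"]
    return K[0,0]*c[0]/-c[2]+K[0,2], K[1,1]*-c[1]/-c[2]+K[1,2]
def crop(im,x0,y0,w,h,s,name):
    c=cv2.resize(im["color"][y0:y0+h,x0:x0+w,::-1],None,fx=s,fy=s,interpolation=cv2.INTER_CUBIC)
    cv2.imwrite(f"pics/{name}.png",c)
E
python3 - <<'E'
from h import *
t=ctrl.get_image("top");s=ctrl.get_image("scene")
crop(t,320,120,160,150,5,"t_las");crop(t,150,200,130,100,6,"t_hood")
crop(s,170,190,160,140,4,"s_las");crop(s,380,210,90,130,4,"s_hood")
E
```

```text
(no output)
```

View pics/t_las.png

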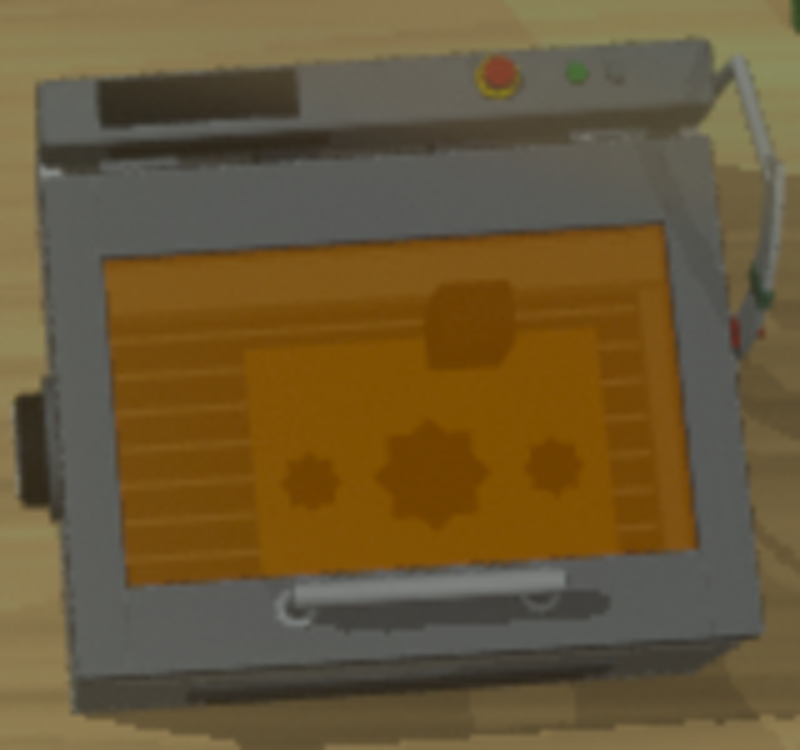

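View pics/t_hood.png

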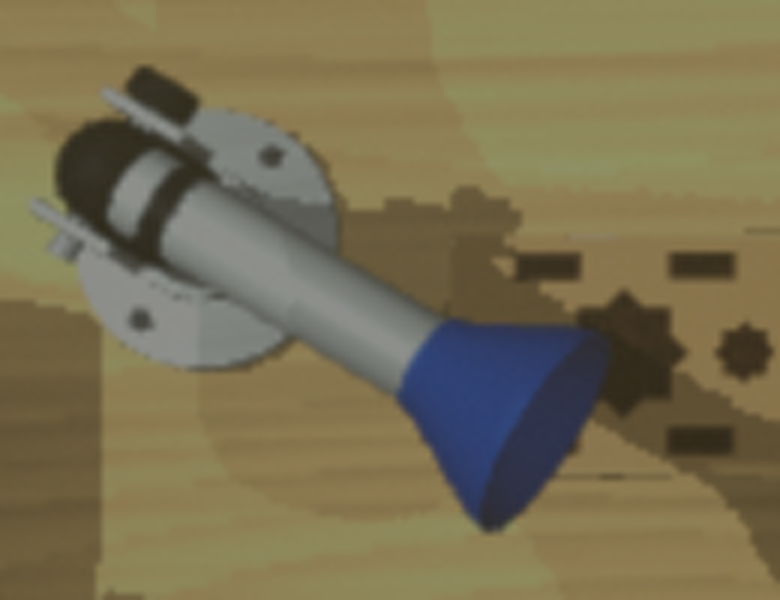

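View pics/s_las.png

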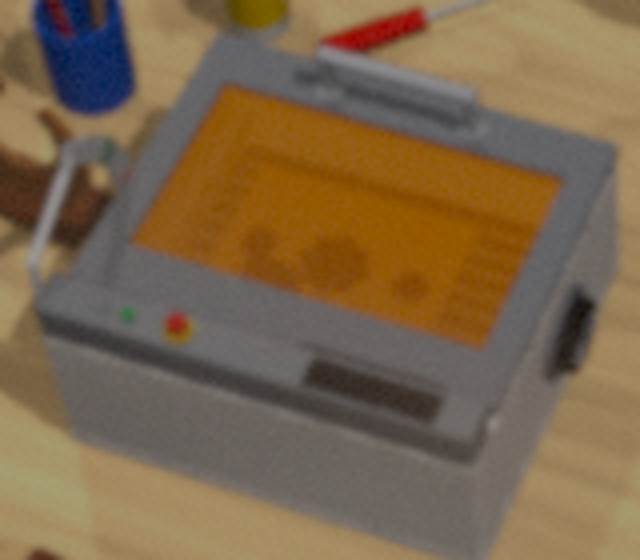

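View pics/s_hood.png

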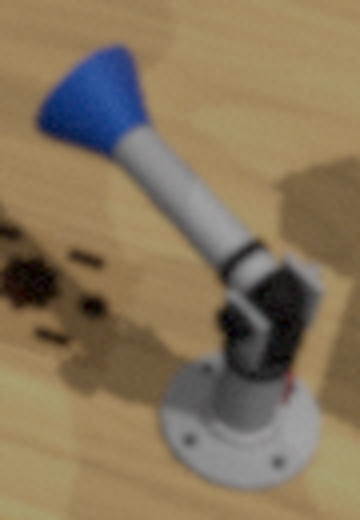

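```bash
python3 - <<'E'
from h import *
t=ctrl.get_image("top");s=ctrl.get_image("scene")
tl=lambda u,v:(t,320+(u-2)/5,120+(v-2)/5)
sl=lambda u,v:(s,170+(u-1.5)/4,190+(v-1.5)/4)
th=lambda u,v:(t,150+(u-2.5)/6,200+(v-2.5)/6)
sh=lambda u,v:(s,380+(u-1.5)/4,210+(v-1.5)/4)
P=lambda n,x:print(n,np.round(x,4))
fl=onz(*tl(75,680),.158);fr=onz(*tl(762,637),.158)
P("lid FL,FR top",[fl,fr]);print(np.linalg.norm(fl-fr))
P("s FL FR",[onz(*sl(617,152),.158),onz(*sl(222,38),.158)])
y=fl-fr;y/=np.linalg.norm(y);print("yaw",np.arctan2(-y[0],y[1]))
ha=onz(*tl(295,588),.2),onz(*tl(563,578),.2);P("handle top",ha);print(np.linalg.norm(ha[0]-ha[1]))
hs=onz(*sl(474,98),.2),onz(*sl(322,55),.2);P("handle scene",hs)
# port
P("port top",[onz(*tl(29,451),.115)]) # top edge of spigot approx
P("port tri",tri(tl(29,451),sl(578,330))[0])
P("port scene z85",onz(*sl(583,330),.085))
P("flange t",onz(*th(209,239),.008));P("flange s",onz(*sh(240,418),.008))
for m in [(th(549,433),sh(85,84))]:
    p,e=tri(*m);P("mouth",p);print(e)
E
```

```text
lid FL,FR top [[ 0.4689 -0.0292  0.158 ]
 [ 0.4817 -0.368   0.158 ]]
0.33905610713354545
s FL FR [[ 0.4781 -0.0298  0.158 ]
 [ 0.4885 -0.3637  0.158 ]]
yaw 0.03765587882715542
handle top [[ 0.5051 -0.135   0.2   ]
 [ 0.5067 -0.2637  0.2   ]]
0.12869972159489884
handle scene [[ 0.5017 -0.1366  0.2   ]
 [ 0.5063 -0.2621  0.2   ]]
port top [[ 0.5938 -0.01    0.115 ]]
port tri [ 0.5992 -0.0112  0.0914]
port scene z85 [ 0.594  -0.0105  0.085 ]
flange t [0.544  0.3764 0.008 ]
flange s [0.5459 0.3768 0.008 ]
mouth [0.4306 0.1968 0.1947]
[1.0, 1.0]
```

The measurements agree: the lid comes out 339 mm wide against 340, the handle 129 mm against 130, and pivot to mouth 215 mm against 214. Next I'll plan the first move, to above the tube.

```bash
cat >> h.py <<'E'
PIV=np.array([.545,.3766,.17]); PORT=np.array([.598,-.0103,.085])
def dirv(yaw,tilt): return np.array([np.cos(yaw)*np.cos(tilt),np.sin(yaw)*np.cos(tilt),-np.sin(tilt)])
def tube_rot(yaw,tilt): # tool x back along tube, z down-perp, y level
    x=-dirv(yaw,tilt); y=np.cross([0,0,-1.],x); y/=np.linalg.norm(y); z=np.cross(x,y)
    return R.from_matrix(np.c_[x,y,z])
def rows(poses,c):
    o=ctrl.get_obs(); R0=R.from_rotvec(o["tool_rot"]);p0=o["tool_pos"]
    out=[]
    for p,r in poses:
        d=R0.inv().apply(np.array(p)-p0)*100; w=(R0.inv()*r).as_rotvec(degrees=True)
        out.append([c]+[round(float(x),1) for x in d]+[round(float(x)) for x in w])
    for r in out: print(str(r)+",")
    return out
E
python3 - <<'E'
from h import *
d=np.array([.4306,.1968,.1947])-PIV; yaw=np.arctan2(d[1],d[0]);tilt=np.arctan2(-d[2],np.hypot(*d[:2]))
d2=PORT-PIV;print("now",yaw,tilt,"goal",np.arctan2(d2[1],d2[0]),np.arctan2(-d2[2],np.hypot(*d2[:2])))
G=PIV+.115*dirv(yaw,tilt);print(G)
Rg=tube_rot(yaw,tilt);print(Rg.as_matrix().round(2).tolist())
zt=Rg.as_matrix()[:,2]
tgt=G+zt*.021-zt*.12
o=ctrl.get_obs();R0=R.from_rotvec(o["tool_rot"]);p0=o["tool_pos"]
from scipy.spatial.transform import Slerp
S=Slerp([0,1],R.concatenate([R0,Rg]))
a0,a1=np.arctan2(p0[1],p0[0]),np.arctan2(tgt[1],tgt[0]);r0,r1=np.hypot(*p0[:2]),np.hypot(*tgt[:2])
ps=[]
for s in np.linspace(0,1,21)[1:]:
    a=a0+(a1-a0)*s;r=r0+(r1-r0)*min(1,2*s);z=min(p0[2]+2.0*s*.6, .42) if s<.6 else .42+(tgt[2]-.42)*(s-.6)/.4
    ps.append(([r*np.cos(a),r*np.sin(a),z],S(s)))
print(tgt);rows(ps,-1)
E
```

```text
now -2.137453565624221 -0.11538833433871397 goal -1.434657365941756 0.21431939795458457
[0.48367682 0.28021969 0.18324023]
[[0.53, 0.84, -0.06], [0.84, -0.54, -0.1], [-0.12, 0.0, -0.99]]
[0.4897955  0.28983628 0.2815819 ]
[-1, 5.8, -0.8, -6.0, 0, 0, -2],
[-1, 11.5, -2.2, -12.0, 0, -1, -4],
[-1, 17.0, -4.1, -18.0, 0, -1, -7],
[-1, 22.2, -6.5, -18.9, -1, -1, -9],
[-1, 27.1, -9.3, -18.9, -1, -2, -11],
[-1, 31.7, -12.6, -18.9, -1, -2, -13],
[-1, 35.9, -16.2, -18.9, -1, -2, -16],
[-1, 39.7, -20.2, -18.9, -1, -3, -18],
[-1, 43.1, -24.5, -18.9, -1, -3, -20],
[-1, 46.0, -29.0, -18.9, -1, -3, -22],
[-1, 49.0, -33.5, -18.9, -1, -3, -25],
[-1, 51.5, -38.2, -18.9, -2, -4, -27],
[-1, 53.5, -43.2, -17.1, -2, -4, -29],
[-1, 55.1, -48.3, -15.4, -2, -4, -31],
[-1, 56.2, -53.6, -13.7, -2, -5, -34],
[-1, 56.8, -58.9, -11.9, -2, -5, -36],
[-1, 56.9, -64.2, -10.2, -2, -5, -38],
[-1, 56.5, -69.6, -8.5, -2, -6, -40],
[-1, 55.5, -74.9, -6.7, -2, -6, -43],
[-1, 54.1, -80.0, -5.0, -3, -6, -45],
```

Request:
play_rows(
  motion=[
    [[-1,5.8,-0.8,-6,0,0,-2],[-1,11.5,-2.2,-12,0,-1,-4],[-1,17,-4.1,-18,0,-1,-7],[-1,22.2,-6.5,-19,-1,-1,-9],[-1,27.1,-9.3,-19,-1,-2,-11],[-1,31.7,-12.6,-19,-1,-2,-13],[-1,35.9,-16.2,-19,-1,-2,-16],[-1,39.7,-20.2,-19,-1,-3,-18],[-1,43.1,-24.5,-19,-1,-3,-20],[-1,46,-29,-19,-1,-3,-22],[-1,49,-33.5,-19,-1,-3,-25],[-1,51.5,-38.2,-19,-2,-4,-27],[-1,53.5,-43.2,-17,-2,-4,-29],[-1,55.1,-48.3,-15.4,-2,-4,-31],[-1,56.2,-53.6,-13.7,-2,-5,-34],[-1,56.8,-58.9,-12,-2,-5,-36],[-1,56.9,-64.2,-10,-2,-5,-38],[-1,56.5,-69.6,-8.5,-2,-6,-40],[-1,55.5,-75,-6.7,-2,-6,-43],[-1,54.1,-80,-5,-3,-6,-45]],
  ],
)

```text
t: 2.85
tool_pos: [0.4888, 0.2909, 0.2807]
tool_rot: [2.694, 1.486, -0.147]
contact_force: [1.0, 0.1, 0.0]
opening: 0.0855
```

```bash
python3 - <<'E'
from h import *
o=ctrl.get_obs();print(o["t"],o["tool_pos"],o["q"].round(2))
w=ctrl.get_image("wrist");cv2.imwrite("pics/w1.png",w["color"][:,:,::-1])
print(proj(w,PIV),proj(w,[.4306,.1968,.1947]),proj(w,[.4837,.2802,.1832]))
yaw,tilt=-2.1375,-.1154
Rg=tube_rot(yaw,tilt);zt=Rg.as_matrix()[:,2];G=PIV+.115*dirv(yaw,tilt)
rows([(G+zt*(.021-k),Rg) for k in (.12,.07,.03,0)],-1)
E
```

```text
2.85 [0.48879421 0.29088337 0.28074777] [ 0.44 -0.04  1.63 -0.07  1.65  1.  ]
(np.float64(325.31808277375177), np.float64(39.86665840710711)) (np.float64(323.20668966253726), np.float64(385.09407475339424)) (np.float64(324.11390359231007), np.float64(244.56453333917696))
[-1, -0.2, 0.7, -0.3, 0, 0, 1],
[-1, -0.2, 0.7, 4.7, 0, 0, 1],
[-1, -0.2, 0.7, 8.7, 0, 0, 1],
[-1, -0.2, 0.7, 11.7, 0, 0, 1],
```

View pics/w1.png

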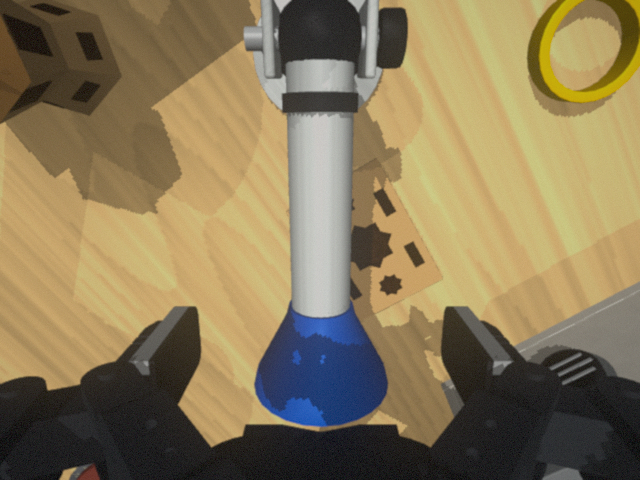

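In the wrist view the tube runs straight down the picture at column 321, midway between the fingers, with the knuckle at about (320,25). That fits the prediction, so I'll descend and grip.

Request:
play_rows(
  motion=[
    [[-1,-0.2,0.6,4,0,0,1],[-1,-0.2,0.6,8,0,0,1],[-1,-0.2,0.6,11,0,0,1],[-1,-0.2,0.6,11.7,0,0,1],[1,-0.2,0.6,11.7,0,0,1],[1,-0.2,0.6,11.7,0,0,1],[1,-0.2,0.6,11.7,0,0,1],[1,-0.2,0.6,11.7,0,0,1],[1,-0.2,0.6,11.7,0,0,1],[1,-0.2,0.6,11.7,0,0,1]],
  ],
  newtons=50,
)

```text
t: 4.15
tool_pos: [0.4824, 0.2795, 0.1627]
tool_rot: [2.705, 1.474, -0.149]
contact_force: [2.6, 1.6, 2.3]
opening: 0.0363
```

```bash
python3 - <<'E'
from h import *
o=ctrl.get_obs();print(o["t"],o["tool_pos"],o["opening"],o["contact_force"])
M=R.from_rotvec(o["tool_rot"]).as_matrix()
g=o["tool_pos"]-M[:,2]*.021
d=g-PIV;print(np.linalg.norm(d),np.arctan2(d[1],d[0]),np.arctan2(-d[2],np.hypot(*d[:2])), np.arctan2(-M[1,0],-M[0,0]),np.arcsin(M[2,0]))
yaw,tilt=-2.1375,-.1154; y1,t1=-1.4347,.2143
# move tool rigidly with tube: rel pose in tube frame
Rt=tube_rot(yaw,tilt); rel=Rt.inv().apply(o["tool_pos"]-PIV);rr=Rt.inv()*R.from_rotvec(o["tool_rot"])
ps=[]
for s in np.linspace(0,1,17)[1:]:
    Q=tube_rot(yaw+(y1-yaw)*s,tilt+(t1-tilt)*s); ps.append((PIV+Q.apply(rel),Q*rr))
rows(ps,1)
E
```

```text
4.15 [0.48239746 0.27949812 0.16268606] 0.0363102955625269 [2.60959485 1.63889265 2.25049496]
0.11398293122631865 -2.144318072514957 -0.11918526185844183 -2.144075087511976 -0.11255157798166014
[1, 0.1, 0.5, 0.2, 0, 1, -2],
[1, 0.1, 1.0, 0.5, 0, 2, -5],
[1, 0.2, 1.5, 0.7, -1, 4, -8],
[1, 0.4, 2.0, 0.9, -1, 5, -10],
[1, 0.5, 2.5, 1.1, -1, 6, -13],
[1, 0.7, 3.0, 1.4, -1, 7, -15],
[1, 0.9, 3.4, 1.6, -1, 8, -18],
[1, 1.2, 3.9, 1.8, -1, 9, -20],
[1, 1.4, 4.3, 2.0, 0, 11, -23],
[1, 1.7, 4.7, 2.2, 0, 12, -25],
[1, 2.0, 5.1, 2.4, 0, 13, -28],
[1, 2.3, 5.5, 2.6, 0, 14, -30],
[1, 2.7, 5.9, 2.8, 1, 15, -33],
[1, 3.0, 6.3, 3.0, 1, 16, -35],
[1, 3.4, 6.6, 3.1, 2, 17, -38],
[1, 3.8, 6.9, 3.3, 2, 18, -40],
```

Request:
play_rows(
  motion=[
    [[1,0.1,0.5,0.2,0,1,-2],[1,0.1,1.0,0.5,0,2,-5],[1,0.2,1.5,0.7,-1,4,-8],[1,0.4,2.0,0.9,-1,5,-10],[1,0.5,2.5,1.1,-1,6,-13],[1,0.7,3.0,1.4,-1,7,-15],[1,0.9,3.4,1.6,-1,8,-18],[1,1.2,3.9,1.8,-1,9,-20],[1,1.4,4.3,2.0,0,11,-23],[1,1.7,4.7,2.2,0,12,-25],[1,2.0,5.1,2.4,0,13,-28],[1,2.3,5.5,2.6,0,14,-30],[1,2.7,5.9,2.8,1,15,-33],[1,3.0,6.3,3.0,1,16,-35],[1,3.4,6.6,3.1,2,17,-38],[1,3.8,6.9,3.3,2,18,-40],[1,3.8,6.9,3.3,2,18,-40],[1,3.8,6.9,3.3,2,18,-40]],
  ],
)

```text
t: 6.4
tool_pos: [0.5588, 0.2712, 0.1258]
tool_rot: [-1.972, -2.231, -0.215]
contact_force: [1.1, 5.0, 0.3]
opening: 0.0368
```

```bash
python3 - <<'E'
from h import *
o=ctrl.get_obs();print(o["t"],o["tool_pos"],o["opening"],o["contact_force"])
M=R.from_rotvec(o["tool_rot"]).as_matrix()
g=o["tool_pos"]-M[:,2]*.021
d=g-PIV;print(np.linalg.norm(d),np.arctan2(d[1],d[0]),np.arctan2(-d[2],np.hypot(*d[:2])), np.arctan2(-M[1,0],-M[0,0]),np.arcsin(M[2,0]))
t=ctrl.get_image("top");s=ctrl.get_image("scene")
crop(t,150,120,200,150,4,"t2");crop(s,290,210,190,130,4,"s2")
E
```

```text
6.4 [0.55878397 0.2712302  0.12582352] 0.036811466646112075 [1.10427884 5.02308326 0.31212439]
0.11319597937003244 -1.44182281287566 0.2104756920762513 -1.4473292462282927 0.2126009528956626
```

View pics/t2.png

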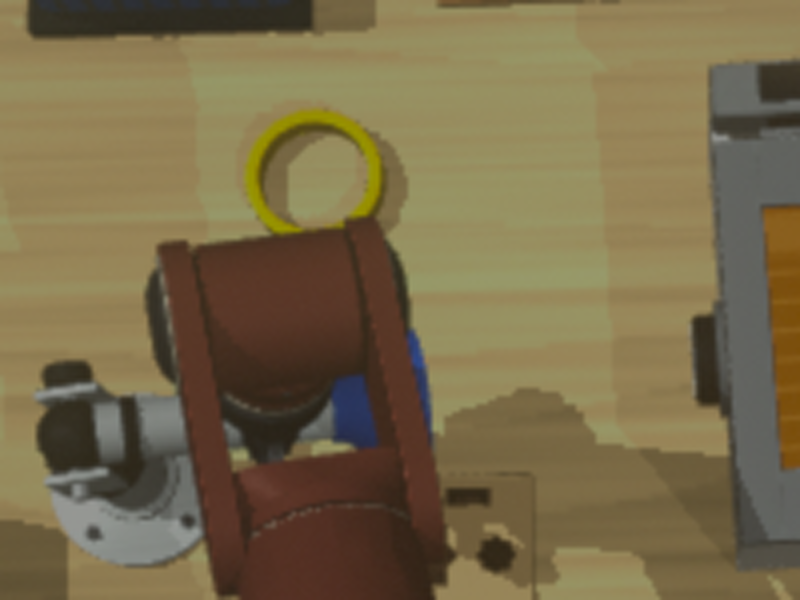

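View pics/s2.png

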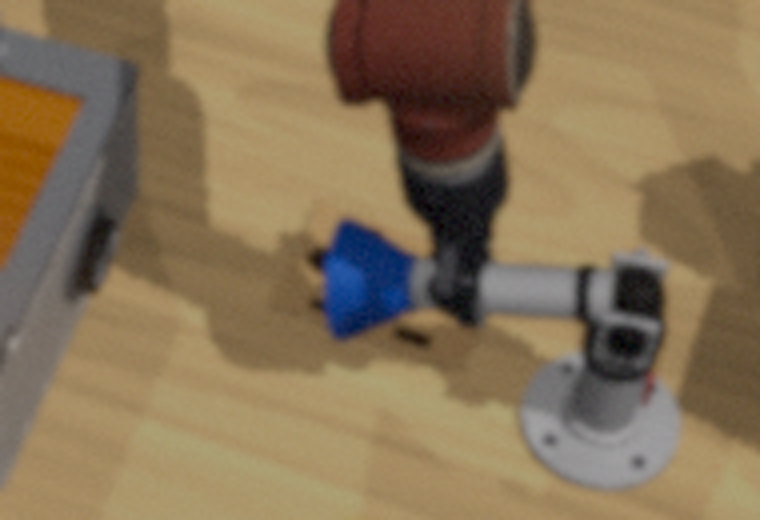

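The tool poses put the hood within about 0.01 rad of the goal. I'll release, back off and check.

Request:
play_rows(
  motion=[
    [[-1,0,0,0,0,0,0],[-1,0,0,0,0,0,0],[-1,0,0,0,0,0,0],[-1,0,0,0,0,0,0],[-1,0,0,-3,0,0,0],[-1,0,0,-7,0,0,0],[-1,0,0,-12,0,0,0],[-1,0,0,-17,0,0,0],[-1,0,9,-17,0,0,0],[-1,0,15,-17,0,0,0],[-1,0,19,-17,0,0,0],[-1,0,19,-17,0,0,0]],
  ],
)

```text
t: 8.0
tool_pos: [0.7535, 0.2581, 0.2863]
tool_rot: [-1.972, -2.227, -0.207]
contact_force: [-0.9, -0.2, -0.7]
opening: 0.0854
```

```bash
python3 - <<'E'
from h import *
o=ctrl.get_obs();print(o["t"],o["tool_pos"],o["q"].round(2))
t=ctrl.get_image("top");s=ctrl.get_image("scene");w=ctrl.get_image("wrist")
crop(t,150,170,200,110,4,"t3");crop(s,290,210,190,130,4,"s3");cv2.imwrite("pics/w3.png",w["color"][:,:,::-1])
E
```

```text
8.0 [0.75347544 0.25813449 0.28631218] [0.16 0.41 1.12 0.21 1.61 0.05]
```

View pics/t3.png

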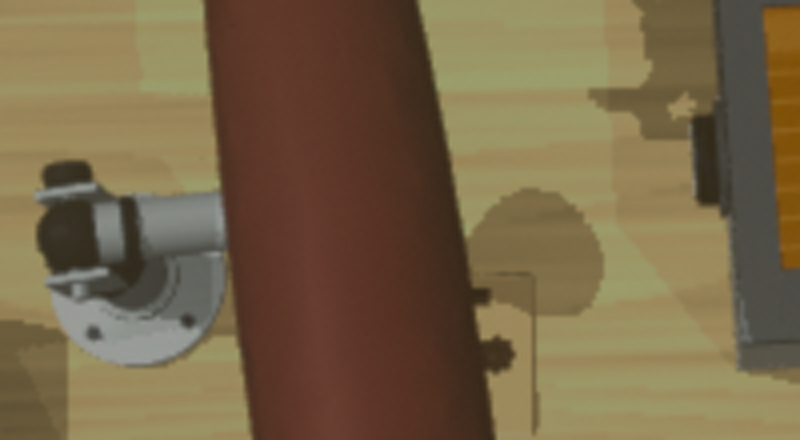

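View pics/s3.png

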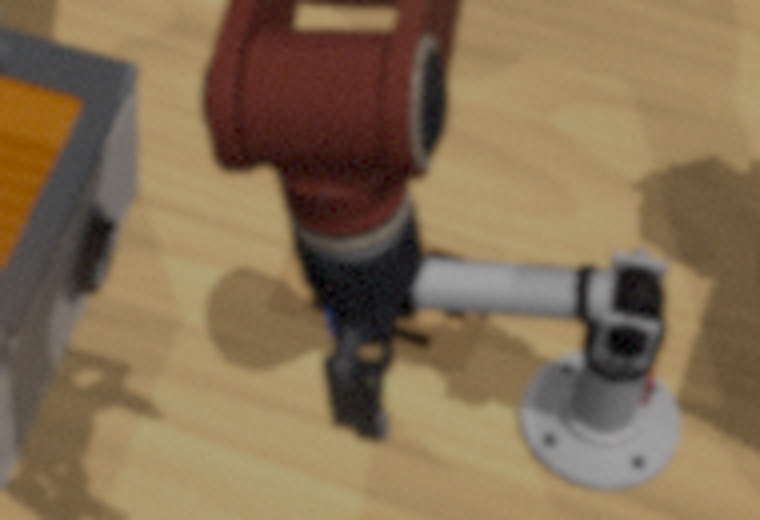

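View pics/w3.png

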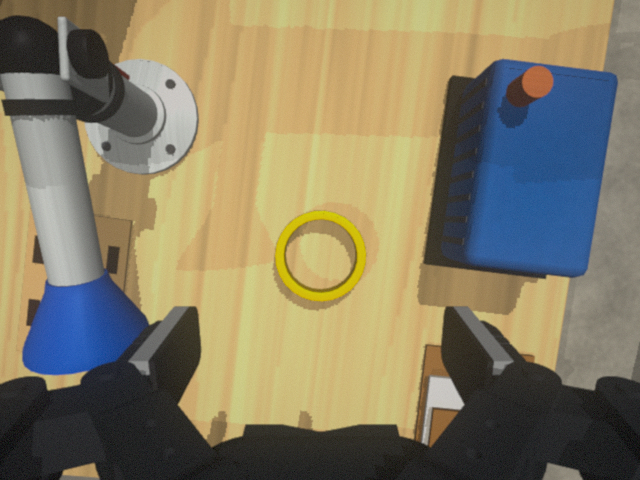

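The arm hides the hood from both fixed cameras, because tool +y pointed away from where I wanted to go. I'll move on to above the lid handle and check the hood from there.

```bash
cat >> h.py <<'E'
YAW=.033
def lid_rot(pitch=0.): # tool down, y across bar; pitch tilts with lid
    c,s=np.cos(YAW),np.sin(YAW)
    M=np.c_[[-s,c,0],[c,s,0],[0,0,-1]]
    ax=np.array([-s,c,0])
    return R.from_rotvec(ax*pitch)*R.from_matrix(M)
HAND=np.array([.505,-.1995,.2]); HINGE=HAND+.236*np.array([np.cos(YAW),np.sin(YAW),0])-np.array([0,0,.056])
E
python3 - <<'E'
from h import *
from scipy.spatial.transform import Slerp
o=ctrl.get_obs();R0=R.from_rotvec(o["tool_rot"]);p0=o["tool_pos"]
Rg=lid_rot();tgt=HAND+[0,0,.13]
S=Slerp([0,1],R.concatenate([R0,Rg]))
a0,a1=np.arctan2(p0[1],p0[0]),np.arctan2(tgt[1],tgt[0]);r0,r1=np.hypot(*p0[:2]),np.hypot(*tgt[:2])
ps=[]
for s in np.linspace(0,1,13)[1:]:
    a=a0+(a1-a0)*s;r=r0+(r1-r0)*s;z=p0[2]+(.36-p0[2])*min(1,3*s) if s<.7 else .36+(tgt[2]-.36)*(s-.7)/.3
    ps.append(([r*np.cos(a),r*np.sin(a),z],S(s)))
rows(ps,-1);print(tgt,HINGE)
E
```

```text
[-1, -4.5, -1.2, -2.7, 0, -1, 0],
[-1, -8.7, -2.8, -5.3, 0, -2, 1],
[-1, -12.8, -4.6, -7.9, 0, -3, 1],
[-1, -16.6, -6.6, -10.5, 0, -4, 2],
[-1, -20.5, -9.0, -11.3, 0, -5, 2],
[-1, -24.1, -11.5, -12.1, 0, -6, 3],
[-1, -27.5, -14.2, -12.9, 0, -7, 3],
[-1, -30.6, -17.1, -13.5, 0, -8, 3],
[-1, -33.5, -20.2, -13.7, 0, -9, 4],
[-1, -36.2, -23.4, -13.4, 0, -10, 4],
[-1, -38.6, -26.6, -13.1, 0, -11, 5],
[-1, -40.7, -30.0, -12.7, 0, -12, 5],
[ 0.505  -0.1995  0.33  ] [ 0.74087151 -0.19171341  0.144     ]
```

Request:
play_rows(
  motion=[
    [[-1,-4.5,-1.2,-2.7,0,-1,0],[-1,-8.7,-2.8,-5.3,0,-2,1],[-1,-12.8,-4.6,-7.9,0,-3,1],[-1,-16.6,-6.6,-10.5,0,-4,2],[-1,-20.5,-9,-11.3,0,-5,2],[-1,-24.1,-11.5,-12,0,-6,3],[-1,-27.5,-14.2,-13,0,-7,3],[-1,-30.6,-17,-13.5,0,-8,3],[-1,-33.5,-20,-13.7,0,-9,4],[-1,-36.2,-23.4,-13.4,0,-10,4],[-1,-38.6,-26.6,-13,0,-11,5],[-1,-40.7,-30,-12.7,0,-12,5],[-1,-40.7,-30,-12.7,0,-12,5]],
  ],
)

```text
t: 9.78
tool_pos: [0.5023, -0.1994, 0.3311]
tool_rot: [-2.181, -2.256, 0.002]
contact_force: [0.2, 0.1, -0.1]
opening: 0.0855
```

```bash
python3 - <<'E'
from h import *
o=ctrl.get_obs();print(o["t"],o["tool_pos"],o["q"].round(2))
t=ctrl.get_image("top");s=ctrl.get_image("scene");w=ctrl.get_image("wrist")
crop(t,150,170,200,110,4,"t4");crop(s,290,210,190,130,4,"s4");cv2.imwrite("pics/w4.png",w["color"][:,:,::-1])
for sg in(1,-1): print(proj(w,HAND+sg*.065*np.array([-.033,1,0])))
print("top",[proj(t,p) for p in(PIV,PORT)],"scene",[proj(s,p) for p in(PIV,PORT)])
E
```

```text
9.775 [ 0.50226216 -0.19939994  0.33110368] [-0.52 -0.19  1.68 -0.    1.65 -0.55]
(np.float64(324.82446895620325), np.float64(136.8138151801267))
(np.float64(323.8206178680939), np.float64(318.71578391538696))
top [(np.float64(168.9629079628644), np.float64(228.45371409208028)), (np.float64(325.43654903612537), np.float64(210.64839398529173))] scene [(np.float64(447.7978961810929), np.float64(284.0022040707755)), (np.float64(314.90924435159036), np.float64(273.14824179084104))]
```

View pics/t4.png

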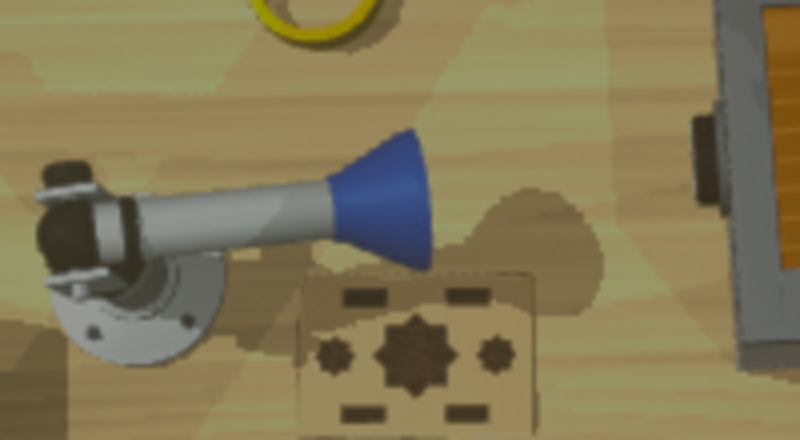

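View pics/s4.png

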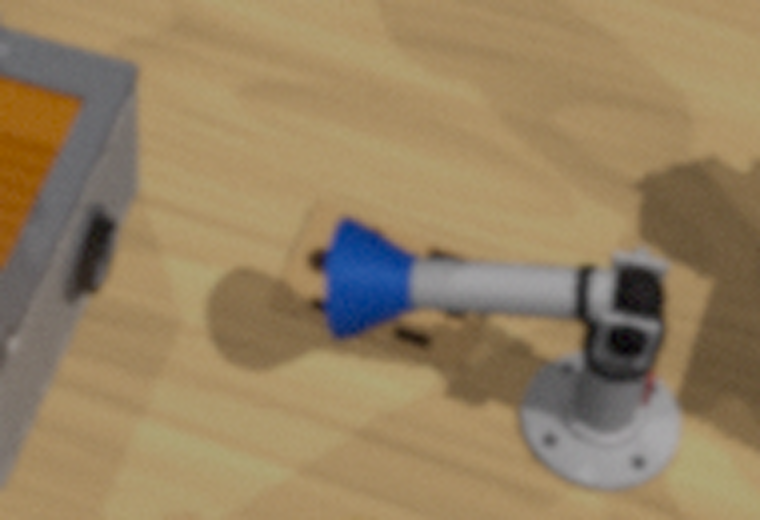

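View pics/w4.png

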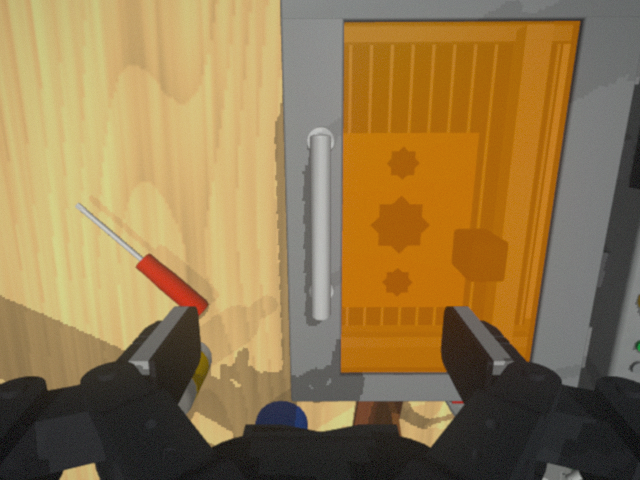

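In the top view the tube's line seems to pass a bit nearer the robot than the port. I'll measure it properly: tube edges fitted as lines, and the dark port mask.

```bash
cat > aim.py <<'E'
from h import *
def edges(im,c0,c1,r0,r1,w=None):
    g=cv2.cvtColor(im["color"],cv2.COLOR_RGB2HSV)[:,:,1].astype(float) # tube: low saturation
    g=cv2.GaussianBlur(g,(0,0),.6)
    pts=[]
    for c in range(c0,c1):
        col=g[r0:r1,c]; half=(col.min()+np.median(np.r_[col[:4],col[-4:]]))/2
        m=np.where(col<half)[0]
        if len(m)<4: continue
        a,b=m[0],m[-1]
        f=lambda i,j:i+(half-col[i])/(col[j]-col[i])
        ra=f(a-1,a) if a>0 else np.nan; rb=f(b,b+1) if b+1<len(col) else np.nan
        pts.append((c,r0+ra,r0+rb))
    return np.array(pts)
def line(im,*a):
    p=edges(im,*a);p=p[~np.isnan(p).any(1)]
    ok=abs((p[:,2]-p[:,1])-np.median(p[:,2]-p[:,1]))<1.5;p=p[ok]
    mid=(p[:,1]+p[:,2])/2; k=np.polyfit(p[:,0],mid,1); r=mid-np.polyval(k,p[:,0])
    print("n",len(p),"width",np.median(p[:,2]-p[:,1]).round(2),"rms",r.std().round(2)); return k
E
python3 - <<'E'
from aim import *
t=ctrl.get_image("top");s=ctrl.get_image("scene")
kt=line(t,188,229,207,242);ks=line(s,397,432,262,298)
print(kt,ks)
def plane(im,k,ca,cb):
    o,a=ray(im,ca,np.polyval(k,ca));_,b=ray(im,cb,np.polyval(k,cb));n=np.cross(a,b);return o,n/np.linalg.norm(n)
ot,nt=plane(t,kt,180,240);os_,ns=plane(s,ks,395,440)
print("offset PIV from planes mm",(PIV-ot)@nt*1e3,(PIV-os_)@ns*1e3,"PORT",(PORT-ot)@nt*1e3,(PORT-os_)@ns*1e3, nt.round(2),ns.round(2))
d=np.cross(nt,ns);d/=np.linalg.norm(d); d*=-np.sign(d[1])
print("dir",d,"yaw",np.arctan2(d[1],d[0]),"tilt",np.arcsin(-d[2]))
p0=np.linalg.solve(np.array([nt,ns,[0,1,0]]),[nt@ot,ns@os_,PORT[1]]);print("line at port y",p0)
pp=np.linalg.solve(np.array([nt,ns,[0,1,0]]),[nt@ot,ns@os_,PIV[1]]);print("line at pivot y",pp)
for im,(x0,x1,y0,y1),n in((t,(318,334,190,230),"t"),(s,(300,325,255,290),"s")):
    g=im["color"].max(2)[y0:y1,x0:x1]; m=(g<60).astype(np.uint8)
    nn,l,st,ce=cv2.connectedComponentsWithStats(m);i=1+st[1:,4].argmax();print(n,st[i],ce[i]+[x0,y0])
crop(s,300,250,30,50,12,"s_port");crop(t,315,190,30,45,12,"t_port")
E
```

```text
n 23 width 14.66 rms 0.06
n 35 width 12.64 rms 0.12
[-1.08431943e-01  2.46764743e+02] [6.41413360e-02 2.54876472e+02]
offset PIV from planes mm 0.024320160000226076 1.1369494650006076 PORT -2.156560082688675 -5.818156103548069 [-0.98 -0.08 -0.21] [ 0.78  0.25 -0.57]
dir [ 0.13239149 -0.9615106  -0.24076931] yaw -1.4339655724252516 tilt 0.24315839588101748
line at port y [ 0.59796445 -0.0103      0.07469518]
line at pivot y [0.54469175 0.3766     0.17157778]
t [ 6 10  6 21 97] [326.32989691 209.90721649]
s [ 9  8  9 19 87] [312.75862069 272.09195402]
```

View pics/s_port.png

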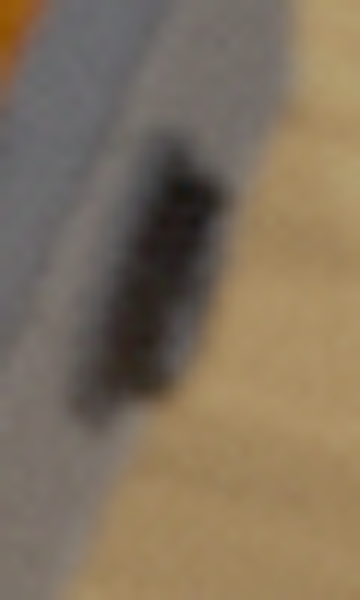

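View pics/t_port.png

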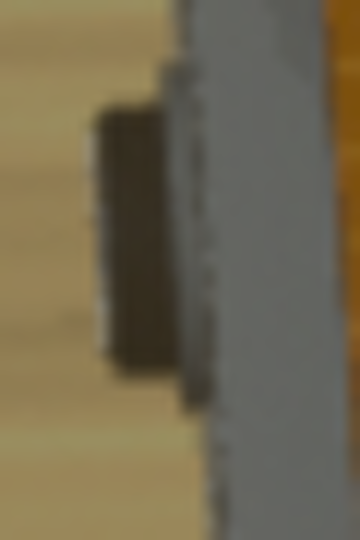

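Fitted from both views, the hood's line at the port is at x = 0.598, z = 0.075, against a port at x ≈ 0.599, z = 0.085. The error is about 2 mm sideways and 5–10 mm low, inside the 20 mm limit. In the wrist view the handle bar lies at column 320 (rows 130–318), centred between the fingers. I'll descend and grip it.

Request:
play_rows(
  motion=[
    [[-1,0.1,0,5,0,0,0],[-1,0.1,0,10,0,0,0],[-1,0.1,0,13.5,0,0,0],[-1,0.1,0,15,0,0,0],[-1,0.1,0,15,0,0,0],[1,0.1,0,15,0,0,0],[1,0.1,0,15,0,0,0],[1,0.1,0,15,0,0,0],[1,0.1,0,15,0,0,0],[1,0.1,0,15,0,0,0],[1,0.1,0,15,0,0,0],[1,0.1,0,15,0,0,0]],
  ],
  newtons=40,
)

```text
t: 11.52
tool_pos: [0.5037, -0.1976, 0.1816]
tool_rot: [-2.175, -2.258, 0.005]
contact_force: [-4.1, 1.3, 4.4]
opening: 0.0127
```

```bash
python3 - <<'E'
from h import *
o=ctrl.get_obs();print(o["t"],o["tool_pos"],o["tool_rot"],o["opening"],o["contact_force"],o["q"].round(2))
p0=o["tool_pos"];R0=R.from_rotvec(o["tool_rot"])
# handle arc, tool pitched half with the lid
ax=np.array([-np.sin(YAW),np.cos(YAW),0]); f=np.array([np.cos(YAW),np.sin(YAW),0])
h0=p0-R0.as_matrix()[:,2]*.021; h0[2]=.2
hinge=h0+.236*f-[0,0,.056]
for frac in (0,.5):
  ps=[]
  for a in np.linspace(0,.436,15)[1:]:
    h=hinge+R.from_rotvec(ax*a).apply(h0-hinge)
    Q=R.from_rotvec(ax*a*frac)*R0
    ps.append((h+Q.apply(R0.inv().apply(p0-h0)),Q))
  print(frac,h);rows(ps,1)
w=ctrl.get_image("wrist");cv2.imwrite("pics/w5.png",w["color"][:,:,::-1])
E
```

```text
11.525 [ 0.50368939 -0.19755641  0.18158587] [-2.17546645 -2.25830918  0.00491119] 0.01269221682704135 [-4.1023911   1.30798604  4.36208524] [-0.51 -0.11  1.85 -0.    1.4  -0.55]
0 [ 0.54952718 -0.19608608  0.29442792]
[1, 0.0, 0.2, -0.7, 0, 0, 0],
[1, 0.0, 0.4, -1.5, 0, 0, 0],
[1, 0.0, 0.6, -2.2, 0, 0, 0],
[1, 0.0, 0.9, -2.9, 0, 0, 0],
[1, 0.0, 1.1, -3.6, 0, 0, 0],
[1, 0.0, 1.4, -4.3, 0, 0, 0],
[1, 0.0, 1.7, -5.0, 0, 0, 0],
[1, 0.0, 2.1, -5.7, 0, 0, 0],
[1, 0.0, 2.4, -6.3, 0, 0, 0],
[1, 0.0, 2.8, -7.0, 0, 0, 0],
[1, 0.0, 3.2, -7.6, 0, 0, 0],
[1, 0.0, 3.6, -8.3, 0, 0, 0],
[1, 0.0, 4.1, -8.9, 0, 0, 0],
[1, -0.0, 4.5, -9.5, 0, 0, 0],
0.5 [ 0.54952718 -0.19608608  0.29442792]
[1, 0.0, 0.2, -0.7, 1, 0, 0],
[1, 0.0, 0.3, -1.5, 2, 0, 0],
[1, 0.0, 0.5, -2.2, 3, 0, 0],
[1, 0.0, 0.7, -2.9, 4, 0, 0],
[1, 0.0, 1.0, -3.6, 4, 0, 0],
[1, 0.0, 1.3, -4.3, 5, 0, 0],
[1, 0.0, 1.5, -5.0, 6, 0, 0],
[1, 0.0, 1.8, -5.7, 7, 0, 0],
[1, 0.0, 2.2, -6.3, 8, 0, 0],
[1, 0.0, 2.5, -7.0, 9, 0, 0],
[1, 0.0, 2.9, -7.6, 10, 0, 0],
[1, 0.0, 3.3, -8.3, 11, 0, 0],
[1, 0.0, 3.7, -8.9, 12, 0, 0],
[1, 0.0, 4.1, -9.5, 12, 0, 0],
```

View pics/w5.png

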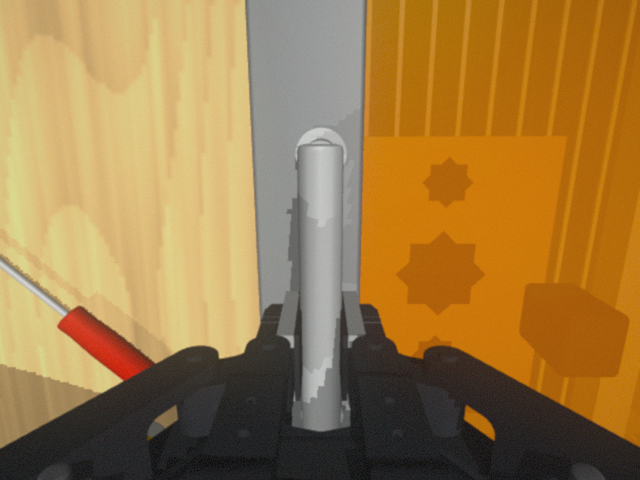

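The fingers hold the bar (opening 12.7 mm). I'll lift along the hinge arc, pitching the tool by half the lid angle.

Request:
play_rows(
  motion=[
    [[1,0,0.2,-0.7,1,0,0],[1,0,0.3,-1.5,2,0,0],[1,0,0.5,-2.2,3,0,0],[1,0,0.7,-2.9,4,0,0],[1,0,1.0,-3.6,4,0,0],[1,0,1.3,-4.3,5,0,0],[1,0,1.5,-5.0,6,0,0],[1,0,1.8,-5.7,7,0,0],[1,0,2.2,-6.3,8,0,0],[1,0,2.5,-7.0,9,0,0],[1,0,2.9,-7.6,10,0,0],[1,0,3.3,-8.3,11,0,0],[1,0,3.7,-8.9,12,0,0],[1,0,4.1,-9.5,12,0,0],[1,0,4.1,-9.5,12,0,0],[1,0,4.1,-9.5,12,0,0],[1,0,4.1,-9.5,12,0,0]],
  ],
)

```text
t: 13.7
tool_pos: [0.545, -0.1959, 0.2769]
tool_rot: [-2.067, -2.146, 0.231]
contact_force: [-5.8, -0.0, -5.1]
opening: 0.0125
```

```bash
python3 - <<'E'
from aim import *
o=ctrl.get_obs();print(o["t"],o["tool_pos"],o["opening"],o["contact_force"])
M=R.from_rotvec(o["tool_rot"]).as_matrix();h=o["tool_pos"]-M[:,2]*.021
hinge=np.array([.5037+.236,-.1897,.144]);d=h-hinge
print(h,np.linalg.norm(d),"lid angle est",np.arctan2(d[2],-d[0])-np.arctan2(.056,.236))
t=ctrl.get_image("top");s=ctrl.get_image("scene");w=ctrl.get_image("wrist")
crop(t,300,110,200,150,4,"t6");crop(s,160,150,190,140,4,"s6");cv2.imwrite("pics/w6.png",w["color"][:,:,::-1])
print(line(t,188,229,207,242),line(s,397,432,262,298))
E
```

```text
13.7 [ 0.54500091 -0.1958793   0.27687486] 0.012490986202313335 [-5.84230609 -0.02697613 -5.06118854]
[ 0.54953362 -0.19576995  0.29737955] 0.2443877740775373 lid angle est 0.44574559539495723
n 23 width 14.69 rms 0.04
n 35 width 12.6 rms 0.14
[-1.02145001e-01  2.45392510e+02] [6.39051830e-02 2.54998786e+02]
```

View pics/t6.png

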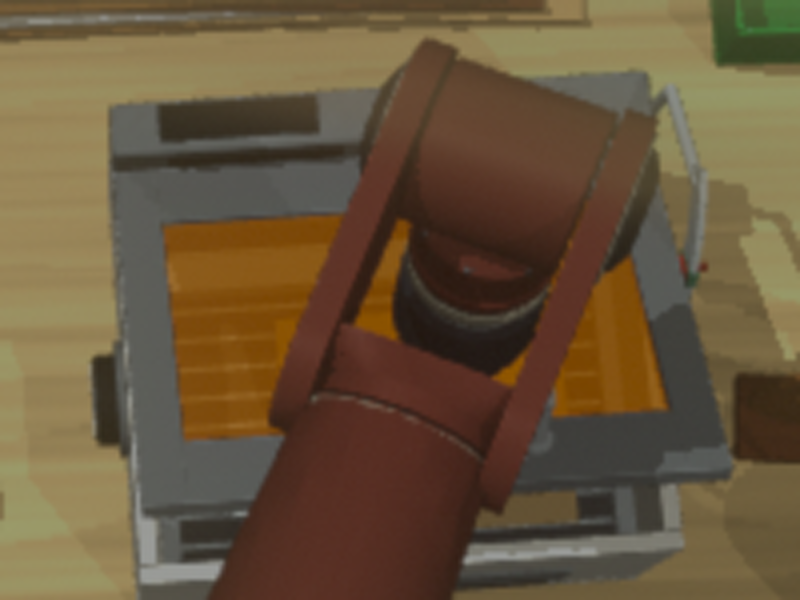

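View pics/s6.png

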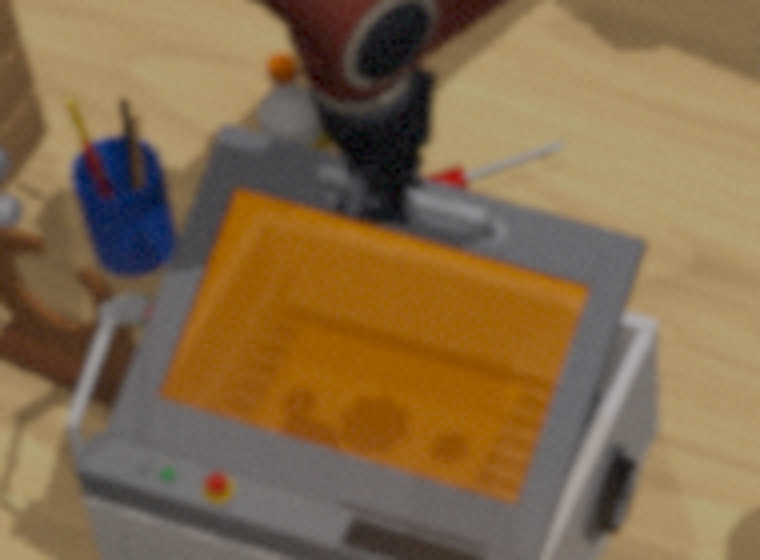

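View pics/w6.png

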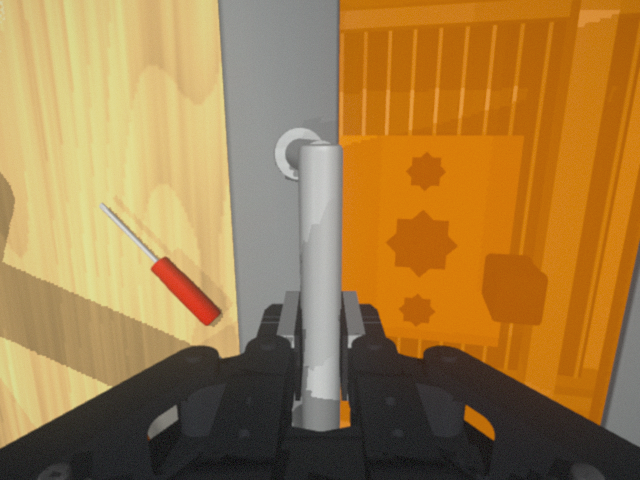

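The lid is up. The red pointer stands beside the green mark (top crop about (690,268) and (692,280)), and the hood lines haven't changed. I'll cross-check the angle from the lid's left front corner in both views and zoom in on the mark.

```bash
python3 - <<'E'
from h import *
t=ctrl.get_image("top");s=ctrl.get_image("scene")
p,e=tri((t,300+(145-1.5)/4,110+(505-1.5)/4),(s,160+(645-1.5)/4,150+(243-1.5)/4));print(p,e)
for b in(.376,.436,.496):
    x=.264*np.cos(b)-.014*np.sin(b);z=.264*np.sin(b)+.014*np.cos(b)
    q=HINGE+[-.002,0,0]-x*np.array([np.cos(YAW),np.sin(YAW),0])+.17*np.array([-np.sin(YAW),np.cos(YAW),0])+[0,0,z]
    print(b,q.round(3),"top crop",[(a-c)*4+1.5 for a,c in zip(proj(t,q),(300,110))],"scene crop",[(a-c)*4+1.5 for a,c in zip(proj(s,q),(160,150))])
crop(t,455,125,40,60,10,"t7");crop(s,160,200,60,60,10,"s7")
print(ctrl.get_obs()["contact_force"])
E
```

```text
[ 0.50024177 -0.03038356  0.26247564] [0.6, 0.6]
0.376 [ 0.493 -0.03   0.254] top crop [np.float64(142.88372217624033), np.float64(520.2981397483188)] scene crop [np.float64(648.8413940310606), np.float64(243.76226177012393)]
0.436 [ 0.5   -0.03   0.268] top crop [np.float64(142.63142999057868), np.float64(504.17161262162915)] scene crop [np.float64(645.3044075322077), np.float64(237.8749806707758)]
0.496 [ 0.508 -0.029  0.282] top crop [np.float64(142.2660227974768), np.float64(486.40899929304976)] scene crop [np.float64(641.2999807887352), np.float64(233.12708097705251)]
[-6.2946479   0.87420162 -5.6548867 ]
```

View pics/t7.png

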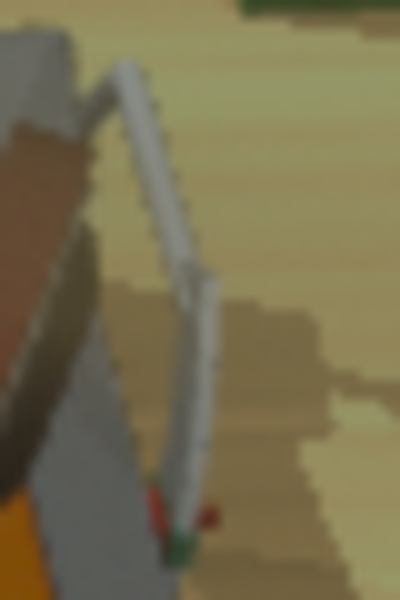

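View pics/s7.png

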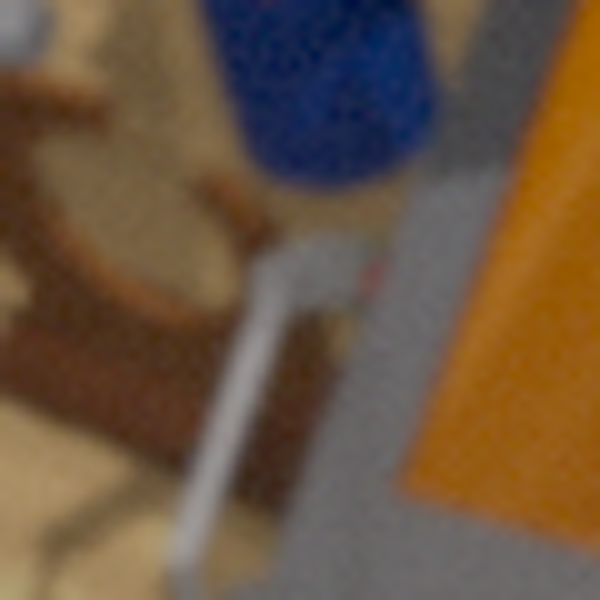

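```bash
python3 - <<'E'
from h import *
t=ctrl.get_image("top");a=cv2.cvtColor(cv2.imread("pics/top0.png"),cv2.COLOR_BGR2RGB)
def red(im,n):
    h=cv2.cvtColor(im,cv2.COLOR_RGB2HSV)[150:200,455:490].astype(int);c=im[150:200,455:490].astype(int)
    for nm,m in(("red",(c[...,0]-c[...,1]>30)&(c[...,0]-c[...,2]>25)&(c[...,1]<75)),("green",(c[...,1]-c[...,0]>8)&(c[...,1]-c[...,2]>3))):
        k,l,st,ce=cv2.connectedComponentsWithStats(m.astype(np.uint8))
        print(n,nm,[((ce[i]+[455,150]).round(1).tolist(),int(st[i,4])) for i in range(1,k) if st[i,4]>1])
red(a,"shut");red(t["color"],"open")
f=np.array([np.cos(YAW),np.sin(YAW),0]);y=np.array([-np.sin(YAW),np.cos(YAW),0]);H=HINGE+[-.002,0,0]
for h in(-.01,0,.007,.014):
  for w in (.185,):
    print(h,[(b,np.round(proj(t,H-f*(.11*np.cos(b)-h*np.sin(b))-y*w+[0,0,.11*np.sin(b)+h*np.cos(b)]),1).tolist()) for b in(0,.376,.436,.496,.55)])
E
python3 - <<'E'
import cv2
c=cv2.imread("pics/top0.png")[160:200,455:490]
cv2.imwrite("pics/t8.png",cv2.resize(c,None,fx=14,fy=14,interpolation=cv2.INTER_CUBIC))
E
```

```text
shut red [([466.6, 186.0], 9), ([455.0, 196.5], 6)]
shut green [([472.2, 178.7], 9)]
open red [([455.0, 158.5], 6), ([458.0, 180.6], 21), ([470.2, 175.8], 5), ([475.5, 176.5], 4), ([461.0, 190.5], 2), ([462.0, 194.0], 3), ([463.0, 198.0], 3)]
open green [([472.5, 179.0], 6)]
-0.01 [(0, [470.3, 188.8]), (0.376, [474.2, 183.1]), (0.436, [474.8, 181.6]), (0.496, [475.3, 180.0]), (0.55, [475.8, 178.5])]
0 [(0, [471.3, 187.8]), (0.376, [475.0, 180.7]), (0.436, [475.6, 179.0]), (0.496, [476.1, 177.2]), (0.55, [476.5, 175.5])]
0.007 [(0, [472.0, 187.1]), (0.376, [475.6, 179.0]), (0.436, [476.1, 177.2]), (0.496, [476.6, 175.2]), (0.55, [477.0, 173.4])]
0.014 [(0, [472.7, 186.4]), (0.376, [476.2, 177.3]), (0.436, [476.7, 175.3]), (0.496, [477.1, 173.2]), (0.55, [477.4, 171.2])]
```

View pics/t8.png

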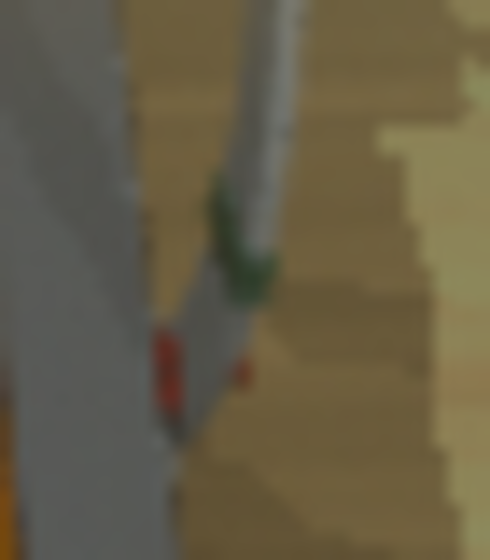

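The estimates of the lid's angle agree: 0.446 from the handle arc, about 0.41–0.43 from the corner and about 0.42–0.46 from the pointer. All lie inside 0.376–0.496, so I'm handing in.

```bash
python3 - <<'E'
from h import *
o=ctrl.get_obs();print(o["t"],o["tool_pos"],o["opening"],o["contact_force"],abs(o["dq"]).max())
print(ctrl.finish_job())
E
```

```text
14.0 [ 0.54498449 -0.1958764   0.27685565] 0.01209100153304566 [-5.48883432  0.34484624 -5.62074533] 0.0011797401657311318
the job is handed in; nothing more can be done
None
```

I aimed the hood at the exhaust port with the lid still shut, then lifted the lid by its handle to the purge mark. I handed in at 14.0 s of the 51 s allowed, with the fingers still holding the lid; no verdict was reported.

- **Hood:** The tube fitted in both fixed views puts the hood's line about 2 mm to one side of the port's centre. It also runs about 10 mm below it, or about 5 mm if averaged with the gripper's own pose, against 20 mm allowed. The two disagree on tilt: 0.243 rad from the pictures and 0.213 rad from the gripper. I took the aim as good enough and did not correct it. The same fit after the lid was raised had barely moved.
- **Lid:** The gripper's pose on the handle's arc gives 0.446 rad, the lid's front corner about 0.41–0.43 and the pointer about 0.42–0.46. All are inside 0.376–0.496. In the top view the pointer looks a few pixels past the green mark; I put that down to the scale standing farther out than the pointer's tip, but did not confirm it.
- **Grip:** At hand-in the fingers were closed on the bar with a 12 mm opening. The measured force was about 5.6 N downward, and the arm was still.
- **Bystanders:** I did not measure them, but nothing looked shifted in the pictures I took.

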